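# Lay padlocks the same way round in a stock tray

### The arm

A 6-joint arm with a two-finger parallel gripper is mounted at the origin on the work surface. World frame = base frame: x ahead of the robot, y to its left, z up, the work surface at z = 0. Lengths are in m, angles in degrees, forces in N, time in s.
With the tool pointing down it reaches from about 0.325 to 0.775 m from the base axis. Payload 5.5 kg.
Tool frame: the origin (TCP) lies midway between the tips of the shut fingers; the grasp point (between the pads) lies 19 mm behind it; z points along the fingers, y is the line along which they close (so a half turn about z gives the same grasp; the last joint's range is limited). The gripper opens to 85 mm and grips with 20 to 120 N. Pads are 22 mm wide; open, the fingers measure 114 mm over their backs; the gripper's body (76 mm by 85 mm) begins 54 mm behind the grasp point. The pads swing forward as they close: fully open they stand 13 mm farther back than shut.
Start: joints at [-73.551, 5.22, 70.514, -0, 104.267, -3.249], TCP at [0.202, -0.565, 0.231] pointing down, gripper open.
Joint ranges: [-164.24, 164.24], [-49.07, 125.15], [9.68, 141.18], [-86.29, 266.29], [3.28, 154.24], [-151.56, 151.56]. Speed limits (degrees/s): [147.25, 147.25, 172.46, 180, 180, 180].

### API

Orientations are given as a 3x3 rotation matrix whose columns are the frame's x, y, z axes.
In Python, from bench import r, viewer, workorder gives the robot as it stands.
- The arm moves only by the tool arm_command, never from a script. Its argument "series" is a list of rows, each a list of 5 numbers: the shift along the tool's x, y, z scaled (see below), then the turn about the tool's z scaled (see below), then the closure in counts, from 0 (fully open) to 255 (shut). In form: [[x, y, z, yaw, fingers], ...]. A call has 1 to 12 rows; each row shifts and turns the commanded pose from where the row before left it, along the tool's axes as they then stand; what a row does not reach is not made up. The controller multiplies each number of a shift by 5 cm and each number of a turn by 45 degrees. A row lasts 1/8 s, in which the tool goes at most 62.5 mm and 10.7 degrees, less where a joint would pass 70% of its speed; a pose out of reach is approached as far as the arm can. A call with a number of a shift or a turn outside -1 to 1 is refused whole. A call with a gripper value outside its range is refused whole. The fingers move at their own pace and stop on an object; "grip_force" is the grip in N (left out, the last holds). Time passes only in rows, so rows that do not move let the fingers close. It gives the time, the measured TCP pose, the force, the opening and the grip force at its end, in the units of the state.
- r.read_state(): the state, without advancing time (a new reading comes with each control period).
- viewer.snapshot(name): name is "scene" or "top" or "wrist"; returns the picture (384x512x3 uint8, red, green, blue); there is no depth.
- viewer.get_calibration(name): a dict with "intrinsics" (3x3 intrinsics, pixels), "extrinsics" (4x4, takes a point from world to camera coordinates). Camera axes: x right, y up, looking along -z (the intrinsics and any distortion apply to the point x, -y, -z); pixel columns grow to the right and rows downward; lengths in m; the calibration is good to about 2 mm. A picture is of the moment at which its call begins: read the wrist's pose just before it. get_calibration takes no time and is no camera call; for the wrist camera it gives the pose at the moment of the call.
- workorder.finish_job(): hands the job in; it is judged then, once.
The state is a dict: "time_s": time; "joint_positions": joint angles; "joint_vel": joint speeds; "joint_torque": joint torques, N m; "position": TCP position; "ee_rot": TCP orientation; "contact_force": force on the tool from outside, world axes, zero at the start; "ft_torque": the same for the moment, N m; "opening": finger opening in m; "gripper_force": force on a finger pad.
Only numpy, scipy, OpenCV 4.12 (cv2) and the standard library are available. Lean on these libraries where they do the work, as an engineer would, in place of code of your own. Each camera call takes 0.05 s, during which the arm holds its last target. There are 200 camera calls.

### The job

Put the two loose padlocks into the two empty recesses of the grey stock tray, one in each, lying flat on the recess floor with their shackles pointing the same way as on the padlock already in the tray. Set them down gently rather than dropping them, and leave the padlock already in the tray and the other things on the bench where they are.

Things in the scene. Friction and masses are not known exactly. Their poses are not given: they have to be found in the camera images.
- tray: fixed grey steel tray, 116 (x) x 276 (y) x 10 mm high; three recesses in a row along y, centred at y = -96, 0, +96 mm, each 104 (x) x 68 (y) mm, 6 mm deep; floor 4 mm, rim and ridges 10 mm above the bench; ridges 28 mm broad. The +96 one holds lock_c, shackle to tray +x. Origin: centre of underside. A lock centred in a recess has its origin at tray x = -18.5 mm
- recess_mid (a point): centre of the floor of the empty middle recess, tray axes
- recess_end (a point): centre of the floor of the empty end recess (tray y = -96 mm), tray axes
- lock_a: loose padlock lying flat: brass body 48 long (x) x 46 wide (y) x 24 thick (z); steel U shackle of 8 mm round bar, 38 wide, 12 mm above the underside, sticks out of the body's +x end and ends 61 mm from the origin; 85 mm long overall, about 0.2 kg. Origin: centre of the body's underside; x points from body to shackle, z up. 
- lock_a_bow (a point): outer end of lock_a's shackle, 12 mm above the underside
- lock_b: loose padlock lying flat: brass body 48 long (x) x 46 wide (y) x 24 thick (z); steel U shackle of 8 mm round bar, 38 wide, 12 mm above the underside, sticks out of the body's +x end and ends 61 mm from the origin; 85 mm long overall, about 0.2 kg. Origin: centre of the body's underside; x points from body to shackle, z up. Same as lock_a
- lock_b_bow (a point): outer end of lock_b's shackle
- lock_c: the padlock already in the tray, same as lock_a, shackle to the tray's +x; leave it alone
- lock_c_bow (a point): outer end of lock_c's shackle
- spray_can: upright aerosol can, 60 mm across, 170 mm high; bystander. Origin: centre of its underside
- wire_spool: black wire spool on end, 72 mm across, 50 mm high; bystander. Origin: centre of its underside
- wrench: steel wrench lying on the bench along its x, handle to -x; bystander
Not all that is in view belongs to the job. What is shaped like the lock_b but pink is not meant. Leave any purple look-alike of the lock_a alone.

How it is judged:
By the outcome, as a careful person would: the job done as asked, in the order asked, and still so for the second after the job is handed in, with the robot touching nothing.
It also fails if it takes over 54 s, if anything falls off the work surface, if the arm or the gripper's body presses on something with over 40 N, if the wrist force passes 120 N, or if a joint passes its speed limit or range.

## Working session

There is one attempt and no reset: what is moved stays moved. The work goes in short steps, Python scripts to look and compute and a tool call to move; the robot and the scene stay as the last step left them, time stands still between calls to the robot, and variables do not carry over. Pictures are saved under pics/ and viewed, at most 10 in all, crops included, and the job is handed in when it is done.

Besides the shell and the picture viewer there is one more tool, called after "Request:" by a JSON object that holds its "op" and its "data", one argument or row to a line. arm_command: Moves the arm, as the interface text tells. Its arguments: {"type":"object","properties":{"series":{"type":"array","items":{"type":"array","items":{"type":"number"}}},"grip_force":{"type":"number"}},"required":["series"]}

```bash
mkdir -p pics; ls
python3 - <<'E'
from bench import r, viewer
import cv2,numpy as np
s=r.read_state();print(s)
for n in("top","scene"):
    c=viewer.get_calibration(n);print(n,c)
    cv2.imwrite(f"pics/{n}0.png",viewer.snapshot(n)[:,:,::-1])
a=cv2.imread("pics/top0.png");cv2.imwrite("pics/top0b.png",cv2.resize(a,(800,600),interpolation=cv2.INTER_CUBIC))
E
```

```text
pics
{'time_s': 0.0, 'joint_positions': array([-7.35493074e+01,  5.26253565e+00,  7.05823403e+01,  2.13651417e-03,
        1.04268376e+02, -3.24974852e+00]), 'joint_vel': array([ 0.00772334, -0.05384132,  0.0603377 ,  0.02268605, -0.04627879,
       -0.04343942]), 'joint_torque': array([ 1.09127937e-03, -4.58736777e+01, -4.18023705e+01, -1.56853580e-04,
        1.18792392e-02,  7.16020566e-06]), 'position': array([ 0.20217731, -0.56459821,  0.23015233]), 'ee_rot': array([[ 9.41464902e-01,  3.37110608e-01, -5.25098358e-04],
       [ 3.37110985e-01, -9.41462985e-01,  1.90593431e-03],
       [ 1.48150006e-04, -1.97138668e-03, -9.99998046e-01]]), 'contact_force': array([-0.51057701,  0.91553993, -0.70304039]), 'ft_torque': array([-0.02171336, -0.03750332, -0.01200869]), 'gripper_force': 0.0, 'opening': 0.08533424352649374}
top {'intrinsics': array([[366.29917728,   0.        , 257.70183027],
       [  0.        , 366.29917728, 194.84329644],
       [  0.        ,   0.        ,   1.        ]]), 'extrinsics': array([[-0.00511676, -0.99998545,  0.00170779,  0.08059967],
       [ 0.98915481, -0.00481064,  0.14679788, -0.59885007],
       [-0.14678753,  0.0024404 ,  0.98916503, -1.13685253],
       [ 0.        ,  0.        ,  0.        ,  1.        ]])}
scene {'intrinsics': array([[375.31651988,   0.        , 249.2666619 ],
       [  0.        , 375.31651988, 190.97903913],
       [  0.        ,   0.        ,   1.        ]]), 'extrinsics': array([[-0.52734421,  0.84957062, -0.01174128,  0.25308725],
       [-0.51079533, -0.30595669,  0.80341685,  0.29633018],
       [ 0.67896703,  0.42967461,  0.59530119, -1.43724382],
       [ 0.        ,  0.        ,  0.        ,  1.        ]])}
```

View pics/top0b.png

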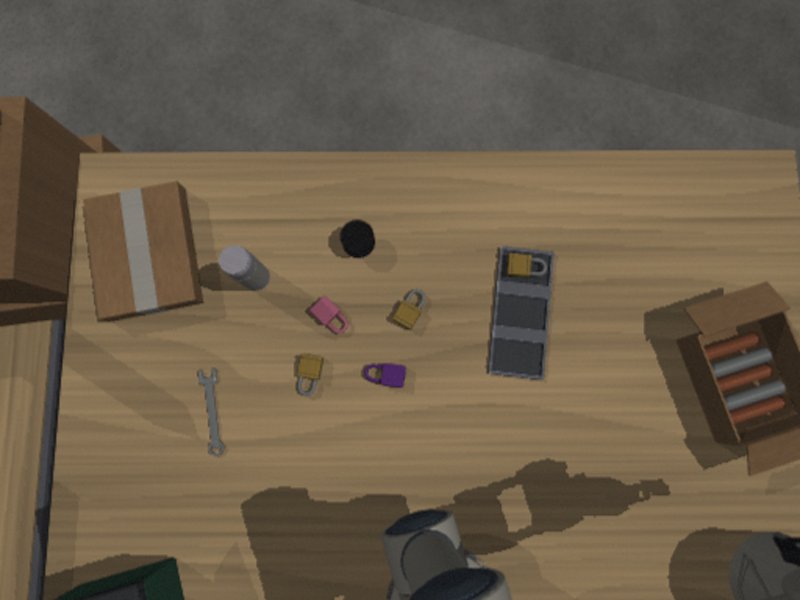

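View pics/scene0.png

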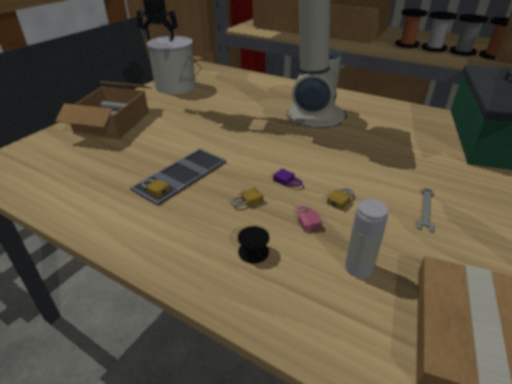

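```bash
cat > h.py <<'E'
import cv2,numpy as np
from scipy.optimize import least_squares
from bench import r, viewer
def proj(c,P):
    E=c['extrinsics'];q=np.atleast_2d(P)@E[:3,:3].T+E[:3,3]
    u=q*[1,-1,-1]; u=u@c['intrinsics'].T
    return u[:,:2]/u[:,2:]
def back(c,px,z):
    E=c['extrinsics'];px=np.atleast_2d(px)
    d=np.c_[px,np.ones(len(px))]@np.linalg.inv(c['intrinsics']).T*[1,-1,-1]@E[:3,:3]
    o=-E[:3,:3].T@E[:3,3]
    return o+d*((z-o[2])/d[:,2])[:,None]
def brass(img):
    h=cv2.cvtColor(img,cv2.COLOR_RGB2HSV)
    return h
def tw(p,pose):  # local -> world, pose x,y,yaw(rad)
    c,s=np.cos(pose[2]),np.sin(pose[2]);p=np.atleast_2d(p)
    return np.c_[pose[0]+c*p[:,0]-s*p[:,1],pose[1]+s*p[:,0]+c*p[:,1],p[:,2]]
BOX=np.array([[x,y,z] for x in(-.024,.024) for y in(-.023,.023) for z in(0,.024)])
def hull(c,pose,shape,z0=0,S=8):
    m=np.zeros((shape[0]*1,shape[1]*1),np.uint8)
    h=cv2.convexHull(np.float32(proj(c,tw(BOX+[0,0,z0],pose))))
    return h
def fitbox(c,mask,pose0,z0=0):
    """fit body box silhouette to mask: maximise soft overlap"""
    from scipy.optimize import minimize
    ys,xs=np.where(cv2.dilate(mask,np.ones((15,15)))>0);x0,x1,y0,y1=xs.min(),xs.max()+1,ys.min(),ys.max()+1
    M=(mask[y0:y1,x0:x1]>0).astype(float);K=8
    def cost(p):
        h=(hull(c,[p[0]/100,p[1]/100,p[2]],mask.shape,z0).reshape(-1,2)-[x0,y0]+.5)*K-.5
        im=np.zeros((M.shape[0]*K,M.shape[1]*K),np.uint8)
        cv2.fillConvexPoly(im,np.round(h*16).astype(np.int32),1,shift=4)
        s=im.reshape(M.shape[0],K,M.shape[1],K).mean((1,3))
        return ((s-M)**2).sum()
    best=None
    for a in(-.15,0,.15):
        s=np.array([[0,0,0],[.8,0,0],[0,.8,0],[0,0,.2]])+[pose0[0]*100,pose0[1]*100,pose0[2]+a]
        o=minimize(cost,s[0],method='Nelder-Mead',options=dict(initial_simplex=s,xatol=1e-3,fatol=1e-2))
        if best is None or o.fun<best.fun:best=o
    p=best.x;return np.array([p[0]/100,p[1]/100,p[2]]),best.fun,M.sum()
E
python3 - <<'E'
from h import *
img=cv2.imread("pics/top0.png")[:,:,::-1].copy();c=viewer.get_calibration("top")
h=cv2.cvtColor(img,cv2.COLOR_RGB2HSV);k=.64
for n,(u,v),(su,sv) in(("a",(309,368),(305,390)),("b",(407,316),(416,296)),("c",(519,264),(542,265))):
    print(n,h[int(v*k),int(u*k)],h[int((v)*k),int(u*k)-14])
    m=cv2.inRange(h,(17,150,60),(30,255,255));w=np.zeros_like(m);w[int(v*k)-14:int(v*k)+15,int(u*k)-14:int(u*k)+15]=1;m=m*w
    nn,l,st,ce=cv2.connectedComponentsWithStats(m);j=1+st[1:,4].argmax();m=(l==j).astype(np.uint8)*255
    z0=.004 if n=="c" else 0
    b=back(c,ce[j],.016+z0)[0];s=back(c,(su*k,sv*k),.012+z0)[0]
    p,f,N=fitbox(c,m,[b[0],b[1],np.arctan2(s[1]-b[1],s[0]-b[0])],z0)
    print(n,np.round(p[:2],4),np.rad2deg(p[2]),f,N,st[j])
T=back(c,np.array([(500,247),(553,250),(543,379),(488,374)])*k,.010);print(T.round(4),T.mean(0))
print(viewer.get_calibration("wrist"))
E
```

```text
a [ 21 157 117] [ 17 100 143]
a [0.482 0.269] 162.64260473605242 119.1328125 102.0 [191 229  15  11 102]
b [ 20 153 117] [ 18  97 129]
b [0.586  0.0683] -6.139287682307817 120.896240234375 88.0 [254 195  14  12  88]
c [ 21 153 117] [18 86 68]
c [ 0.6857 -0.1694] -45.78846650385457 128.029541015625 90.0 [328 163   9  14  90]
[[ 0.7285 -0.133   0.01  ]
 [ 0.7213 -0.2471  0.01  ]
 [ 0.4458 -0.2142  0.01  ]
 [ 0.4567 -0.0998  0.01  ]] [ 0.58809145 -0.173517    0.01      ]
{'intrinsics': array([[277.51068223,   0.        , 250.65765561],
       [  0.        , 277.51068223, 189.33271137],
       [  0.        ,   0.        ,   1.        ]]), 'extrinsics': array([[ 0.33736661, -0.94137073, -0.00221707, -0.60040953],
       [ 0.891343  ,  0.32019356, -0.32091079,  0.04238097],
       [ 0.30280592,  0.10628841,  0.94710683, -0.3806063 ],
       [ 0.        ,  0.        ,  0.        ,  1.        ]])}
```

Run:
```python
from h import *
img=cv2.imread("pics/top0.png")[:,:,::-1].copy();c=viewer.get_calibration("top")
h=cv2.cvtColor(img,cv2.COLOR_RGB2HSV);k=.64
for n,(u,v),(su,sv) in(("a",(309,368),(305,390)),("b",(407,316),(416,296)),("c",(519,264),(542,265))):
    m=cv2.inRange(h,(17,125,40),(30,255,255));w=np.zeros_like(m);w[int(v*k)-14:int(v*k)+15,int(u*k)-14:int(u*k)+15]=1;m=m*w
    nn,l,st,ce=cv2.connectedComponentsWithStats(m);j=1+st[1:,4].argmax();m=(l==j).astype(np.uint8)*255
    z0=.004 if n=="c" else 0
    b=back(c,ce[j],.016+z0)[0];s=back(c,(su*k,sv*k),.012+z0)[0];y0=np.arctan2(s[1]-b[1],s[0]-b[0])
    p,f,N=fitbox(c,m,[b[0],b[1],y0],z0)
    print(n,np.round(p[:2],4),np.rad2deg([p[2],y0]),f,N,st[j])
```

```text
a [0.4747 0.272 ] [169.98170802 169.65360439] 16.007080078125 212.0 [190 227  17  16 212]
b [0.5832 0.0702] [-29.10213074 -28.49948084] 14.7080078125 198.0 [251 192  19  19 198]
c [ 0.6889 -0.1694] [-96.94514339 -90.73698833] 27.4443359375 202.0 [324 162  16  15 202]
```

Request:
{"op": "arm_command", "data": {
  "series": [
    [0.54,-0.696,0,0,0],
    [0.54,-0.696,0,0,0],
    [0.54,-0.696,0,0,0],
    [0.54,-0.696,0,0,0],
    [0.54,-0.696,0,0,0],
    [0.54,-0.696,0,0,0],
    [0.54,-0.696,0,0,0],
    [0.54,-0.696,0,0,0],
    [0.54,-0.696,0,0,0],
    [0.54,-0.696,0,0,0]
  ],
  "grip_force": 50
}}

```text
time_s: 1.35
position: [0.3392, -0.1449, 0.231]
ee_rot: [[0.942, 0.337, -0.0], [0.337, -0.942, 0.0], [-0.0, -0.0, -1.0]]
contact_force: [-0.2, -0.4, -0.9]
opening: 0.0853
gripper_force: 0.0
```

Run:
```python
from h import *
c=viewer.get_calibration("wrist");s=r.read_state();im=viewer.snapshot("wrist")
cv2.imwrite("pics/w0.png",im[:,:,::-1]);np.savez("w0.npz",E=c['extrinsics'],K=c['intrinsics'])
print(s['position'],s['ee_rot'][:,0],s['time_s'])
for p in[(.588,-.1735,.01),(.583,.07,.024),(.475,.272,.024)]:print(proj(c,p))
```

```text
[ 0.33920885 -0.14485101  0.23095465] [ 9.41588908e-01  3.36764496e-01 -4.90509293e-05] 1.35
[[352.75977412 -44.53758112]]
[[ 121.57677847 -151.96368709]]
[[-104.94469638 -105.75223602]]
```

View pics/w0.png

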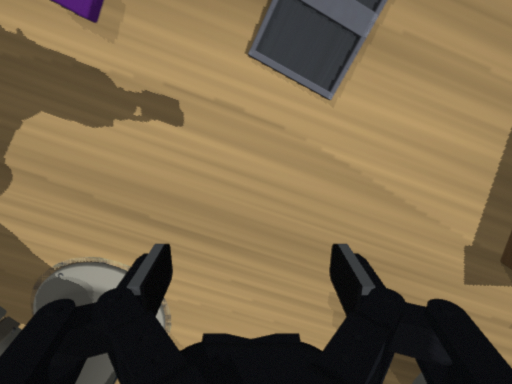

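Request:
{"op": "arm_command", "data": {
  "series": [
    [0.65,0.26,-0.25,0,0],
    [0.65,0.26,-0.25,0,0],
    [0.65,0.26,-0.25,0,0],
    [0.65,0.26,-0.25,0,0],
    [0,0,0,0,0]
  ]
}}

```text
time_s: 2.02
position: [0.4804, -0.1515, 0.2803]
ee_rot: [[0.941, 0.338, -0.002], [0.338, -0.941, 0.001], [-0.001, -0.001, -1.0]]
contact_force: [-0.2, 1.3, -0.5]
opening: 0.0854
gripper_force: 0.0
```

Run:
```python
from h import *
c=viewer.get_calibration("wrist");s=r.read_state();im=viewer.snapshot("wrist")
cv2.imwrite("pics/w1.png",im[:,:,::-1]);np.savez("w1.npz",extrinsics=c['extrinsics'],intrinsics=c['intrinsics'])
print(s['position'],s['ee_rot'][:,0],s['time_s'])
for p in[(.588,-.1735,.01),(.583,.07,.024),(.475,.272,.024)]:print(proj(c,p))
```

```text
[ 0.4804094  -0.1515026   0.28028547] [ 0.94112341  0.33806037 -0.0013864 ] 2.025
[[291.11978636  86.18738198]]
[[111.92522528  19.98145018]]
[[-58.46755306  49.38590632]]
```

View pics/w1.png

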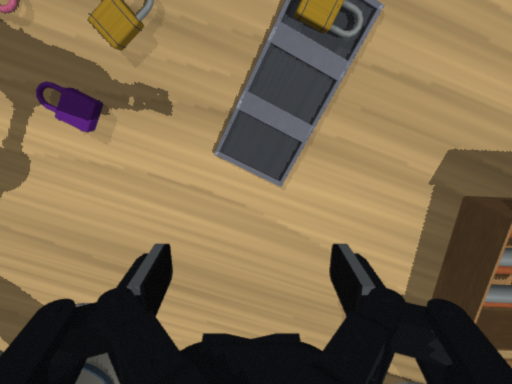

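```bash
sed -i 's/^def hull(c,pose,shape,z0=0,S=8):/def hull(c,pose,shape,z0=0,B=None):\n    B=BOX if B is None else B/; s/tw(BOX+/tw(B+/; s/^def fitbox(c,mask,pose0,z0=0):/def fitbox(c,mask,pose0,z0=0,B=None):/; s/mask.shape,z0)/mask.shape,z0,B)/; /m=np.zeros((shape/d' h.py
cat >> h.py <<'E'
TRAY=np.array([[x,y,z] for x in(-.058,.058) for y in(-.138,.138) for z in(0,.010)])
def lockmask(im,near):
    h=cv2.cvtColor(im,cv2.COLOR_RGB2HSV)
    m=cv2.inRange(h,(17,135,40),(30,255,255))
    m=cv2.morphologyEx(m,cv2.MORPH_OPEN,np.ones((3,3)))
    n,l,st,ce=cv2.connectedComponentsWithStats(m)
    ok=[j for j in range(1,n) if st[j,4]>150]
    j=min(ok,key=lambda j:np.hypot(*(ce[j]-near)))
    return cv2.morphologyEx((l==j).astype(np.uint8)*255,cv2.MORPH_CLOSE,np.ones((5,5))),st[j]
E
python3 - <<'E'
from h import *
c=dict(np.load("w1.npz"));im=cv2.imread("pics/w1.png")[:,:,::-1].copy()
for n,p in(("b",[.583,.070,-.51]),("c",[.687,-.168,-1.69])):
    z0=.004*(n=="c")
    m,st=lockmask(im,proj(c,[p[0],p[1],.016+z0])[0]);q,f,N=fitbox(c,m,p,z0)
    print(n,q[:2].round(4),np.rad2deg(q[2]),f,N,st)
h=cv2.cvtColor(im,cv2.COLOR_RGB2HSV)
m=cv2.inRange(h,(0,0,0),(180,70,255));m[:,:200]=0;m[200:]=0;m[:,400:]=0
n,l,st,ce=cv2.connectedComponentsWithStats(m);j=1+st[1:,4].argmax();print(st[j])
mm=(l==j).astype(np.uint8);hu=cv2.convexHull(np.argwhere(mm)[:,::-1].astype(np.int32));cv2.fillConvexPoly(mm,hu,1)
q,f,N=fitbox(c,mm*255,[.588,-.1735,-1.69],0,TRAY);print("tray",q[:2].round(4),np.rad2deg(q[2]),f,N)
for y in(-.096,0,.096):print(tw([-.0185,y,0],q)[0].round(4))
o=im[:,:,::-1].copy();cv2.polylines(o,[hull(c,q,o.shape,0,TRAY).round().astype(int)],True,(0,0,255))
for P in(.004,):
  for y in(-.096,0):cv2.polylines(o,[proj(c,tw([[sx*.052,y+sy*.034,P] for sx,sy in((1,1),(1,-1),(-1,-1),(-1,1))],q)).round().astype(int)],True,(0,255,0))
cv2.imwrite("pics/w1o.png",cv2.resize(o[:220,60:420],None,fx=2,fy=2))
E
```

```text
b [0.5843 0.0707] -29.46903999210047 103.876953125 1728.0 [  88    0   56   50 1668]
c [ 0.69   -0.1689] -94.48765404528471 23.46142578125 1094.0 [ 295    0   48   33 1040]
[  214     0   170   187 14853]
tray [ 0.589  -0.1737] -97.1777167555599 144.781494140625 16210.0
[ 0.4961 -0.1433  0.    ]
[ 0.5913 -0.1553  0.    ]
[ 0.6865 -0.1673  0.    ]
```

View pics/w1o.png

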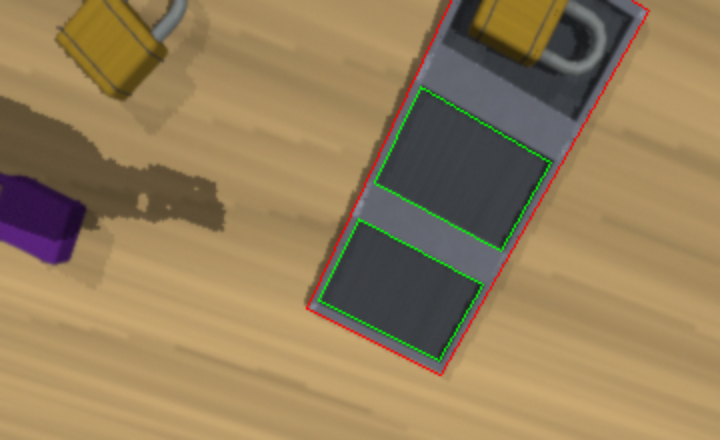

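Request:
{"op": "arm_command", "data": {
  "series": [
    [0.307,-0.89,0.267,0,0],
    [0.307,-0.89,0.267,0,0],
    [0.307,-0.89,0.267,0,0],
    [0.307,-0.89,0.267,0,0],
    [0.307,-0.89,0.267,0,0],
    [0.307,-0.89,0.267,0,0],
    [0.307,-0.89,0.267,0,0],
    [0.307,-0.89,0.267,0,0],
    [0.307,-0.89,0.267,0,0],
    [0,0,0,0.22,0],
    [0,0,0,0.22,0],
    [0,0,0,0.22,0]
  ]
}}

```text
time_s: 3.58
position: [0.4733, 0.2714, 0.1609]
ee_rot: [[0.984, -0.179, -0.0], [-0.179, -0.984, -0.001], [-0.0, 0.001, -1.0]]
contact_force: [-0.3, -0.3, 0.0]
opening: 0.0856
gripper_force: 0.0
```

```bash
cat >> h.py <<'E'
def go(goal,s=None):
    """remaining move (goal x,y,z,tool yaw deg) in command units, shifts along present tool axes after the turn and before"""
    s=s or r.read_state();R=s['ee_rot'];t=np.degrees(np.arctan2(R[1,0],R[0,0]))
    d=np.array(goal[:3])-s['position'];dy=(goal[3]-t+180)%360-180;a=np.radians(goal[3])
    X=np.array([np.cos(a),np.sin(a),0]);Y=np.array([np.sin(a),-np.cos(a),0])
    print("t",s['time_s'],"pos",s['position'].round(4),"yaw",t.round(2),"q",s['joint_positions'].round(0),"F",s['contact_force'].round(1),"open",round(s['opening'],4),s['gripper_force'])
    print("now-axes",(d@R/.05).round(3),"goal-axes",(np.array([d@X,d@Y,-d[2]])/.05).round(3),"turn",round(-dy/45,3))
def look(name,p,z0=0):
    c=viewer.get_calibration("wrist");im=viewer.snapshot("wrist")
    cv2.imwrite(f"pics/{name}.png",im[:,:,::-1])
    m,st=lockmask(im,proj(c,[p[0],p[1],.016+z0])[0]);q,f,N=fitbox(c,m,p,z0)
    print(name,q[:2].round(4),np.rad2deg(q[2]).round(2),f,N,st);return q
E
python3 - <<'E'
from h import *
q=look("a1",[.475,.272,2.967])
go([*q[:2],.006,np.degrees(q[2])-180])
E
```

```text
a1 [0.4767 0.2717] 169.84 330.528076171875 1503.0 [ 227  163   44   35 1461]
t 3.625 pos [0.4733 0.2713 0.1609] yaw -10.73 q [ 26.  -3.  86.  -0.  97. 127.] F [0.  0.4 0.3] open 0.0852 0.0
now-axes [ 0.066 -0.022  3.098] goal-axes [ 0.065 -0.02   3.098] turn -0.013
```

Run:
```python
from h import *
o=cv2.imread("pics/a1.png");c=viewer.get_calibration("wrist")
m,st=lockmask(o[:,:,::-1].copy(),[250,180])
print(cv2.cvtColor(o,cv2.COLOR_BGR2HSV)[196:206:3,235:270:8].tolist())
cv2.polylines(o,[hull(c,[.4767,.2717,np.radians(169.84)],o.shape).round().astype(int)],True,(0,0,255))
k=o[120:260,160:340];M=cv2.cvtColor(m[120:260,160:340],cv2.COLOR_GRAY2BGR)
cv2.imwrite("pics/a1o.png",cv2.resize(np.hstack([k,M]),None,fx=2.2,fy=2.2))
```

```text
[[[22, 189, 142], [22, 190, 141], [22, 189, 147], [22, 192, 138], [22, 182, 125]], [[78, 11, 121], [18, 112, 160], [18, 112, 150], [19, 50, 82], [18, 106, 161]], [[80, 13, 120], [19, 108, 158], [18, 110, 146], [18, 48, 80], [19, 105, 160]], [[80, 13, 120], [19, 110, 165], [19, 110, 146], [19, 52, 79], [19, 107, 157]]]
```

View pics/a1o.png

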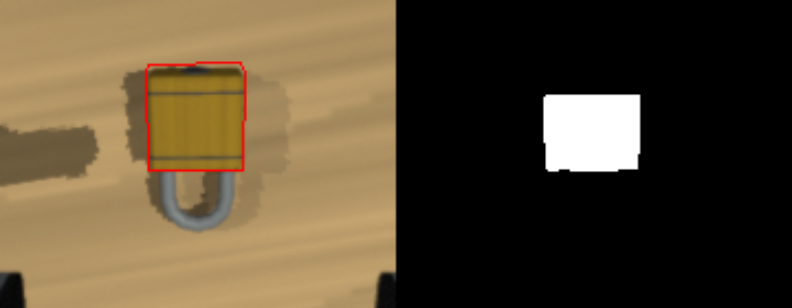

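Request:
{"op": "arm_command", "data": {
  "series": [
    [0.05,-0.02,0.7,-0.013,0],
    [0,0,0.7,0,0],
    [0,0,0.7,0,0],
    [0,0,0.6,0,0],
    [0,0,0.3,0,0],
    [0,0,0.1,0,0],
    [0,0,0,0,0],
    [0,0,0,0,255],
    [0,0,0,0,255],
    [0,0,0,0,255],
    [0,0,0,0,255],
    [0,0,0,0,255]
  ],
  "grip_force": 50
}}

```text
time_s: 5.12
position: [0.4774, 0.2731, 0.0073]
ee_rot: [[0.987, -0.163, 0.002], [-0.163, -0.987, 0.001], [0.002, -0.001, -1.0]]
contact_force: [-0.9, 0.5, 5.7]
opening: 0.0447
gripper_force: 53.7
```

Run:
```python
from h import *
go([.4961,-.1433,.1,82.8])
```

```text
t 5.125 pos [0.4774 0.2731 0.0073] yaw -9.41 q [ 26.   2.  97.  -0.  81. 126.] F [-0.9  0.5  5.7] open 0.0447 53.741135001182556
now-axes [ 1.733  8.152 -1.859] goal-axes [-8.215  1.414 -1.854] turn -2.049
```

Request:
{"op": "arm_command", "data": {
  "series": [
    [0,0,-0.3,0,255],
    [0,0,-0.8,0,255],
    [0,0,-0.76,0,255],
    [0.2,0.9,0,0,255],
    [0.2,0.9,0,0,255],
    [0.2,0.9,0,0,255],
    [0.2,0.9,0,0,255],
    [0.2,0.9,0,0,255],
    [0.2,0.9,0,0,255],
    [0.2,0.9,0,0,255],
    [0.2,0.9,0,0,255],
    [0.13,0.95,0,0,255]
  ]
}}

```text
time_s: 6.62
position: [0.4951, -0.1447, 0.0993]
ee_rot: [[0.987, -0.163, -0.0], [-0.163, -0.987, 0.0], [-0.0, -0.0, -1.0]]
contact_force: [1.4, 0.6, -2.0]
opening: 0.0447
gripper_force: 52.9
```

Request:
{"op": "arm_command", "data": {
  "series": [
    [0,0,0,-0.205,255],
    [0,0,0,-0.205,255],
    [0,0,0,-0.205,255],
    [0,0,0,-0.205,255],
    [0,0,0,-0.205,255],
    [0,0,0,-0.205,255],
    [0,0,0,-0.205,255],
    [0,0,0,-0.205,255],
    [0,0,0,-0.205,255],
    [0,0,0,-0.2,255],
    [0,0,0,0,255]
  ]
}}

```text
time_s: 8.0
position: [0.4952, -0.1432, 0.0992]
ee_rot: [[0.13, 0.992, -0.001], [0.992, -0.13, 0.0], [0.0, -0.001, -1.0]]
contact_force: [-0.4, 0.3, -2.3]
opening: 0.045
gripper_force: 52.9
```

Run:
```python
from h import *
s=r.read_state();go([.4961,-.1433,.1,82.8],s)
c=viewer.get_calibration("wrist");im=viewer.snapshot("wrist")
p=s['position'];R=s['ee_rot'];t=np.arctan2(R[1,0],R[0,0])
z0=p[2]-.0073
m,st=lockmask(im,proj(c,[p[0],p[1],z0+.016])[0]);q,f,N=fitbox(c,m,[p[0],p[1],t-np.pi],z0)
print(q[:2],np.degrees(q[2]),f,N,st)
o=im[:,:,::-1].copy();cv2.imwrite("pics/h1.png",o)
pm=[.4961,-.1433,np.radians(-97.2)];T=[.589,-.1737,np.radians(-97.18)]
cv2.polylines(o,[hull(c,[p[0],p[1],t-np.pi],o.shape,z0).round().astype(int)],True,(0,0,255))
cv2.polylines(o,[hull(c,T,o.shape,0,TRAY).round().astype(int)],True,(0,255,0))
cv2.imwrite("pics/h1o.png",cv2.resize(o,(800,600)))
```

```text
t 8.0 pos [ 0.4952 -0.1432  0.0992] yaw 82.53 q [-20.  -7.  96.   0.  91. -12.] F [-0.4  0.3 -2.3] open 0.045 52.945640087127686
now-axes [ 0.001  0.018 -0.017] goal-axes [ 0.001  0.018 -0.017] turn -0.006
[ 0.49592373 -0.13739252] -97.48681168928562 742.812744140625 4251.0 [ 207  239   88   50 4244]
```

View pics/h1o.png

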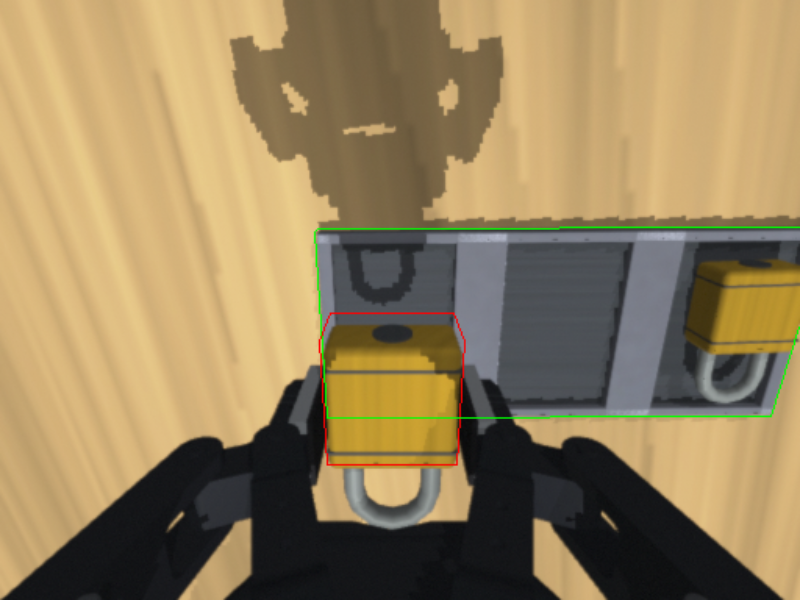

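Request:
{"op": "arm_command", "data": {
  "series": [
    [0,0.018,0.5,-0.006,255],
    [0,0,0.5,0,255],
    [0,0,0.4,0,255],
    [0,0,0.2,0,255],
    [0,0,0.06,0,255],
    [0,0,0.03,0,255],
    [0,0,0,0,255]
  ]
}}

```text
time_s: 8.93
position: [0.4968, -0.1437, 0.0154]
ee_rot: [[0.124, 0.992, 0.001], [0.992, -0.124, -0.0], [-0.0, 0.001, -1.0]]
contact_force: [0.0, 0.4, -1.7]
opening: 0.0446
gripper_force: 52.9
```

Request:
{"op": "arm_command", "data": {
  "series": [
    [0,0,0.03,0,255],
    [0,0,0.02,0,255],
    [0,0,0.02,0,255],
    [0,0,0,0,255]
  ]
}}

```text
time_s: 9.43
position: [0.4964, -0.1435, 0.0113]
ee_rot: [[0.124, 0.992, 0.0], [0.992, -0.124, -0.0], [-0.0, 0.0, -1.0]]
contact_force: [-0.9, -0.5, -0.2]
opening: 0.0447
gripper_force: 53.1
```

Request:
{"op": "arm_command", "data": {
  "series": [
    [0,0,0.015,0,255],
    [0,0,0,0,255]
  ]
}}

```text
time_s: 9.68
position: [0.4964, -0.1435, 0.0113]
ee_rot: [[0.124, 0.992, 0.0], [0.992, -0.124, -0.0], [-0.0, 0.0, -1.0]]
contact_force: [-3.5, 0.4, 5.5]
opening: 0.0448
gripper_force: 53.8
```

Request:
{"op": "arm_command", "data": {
  "series": [
    [0,0,0,0,100],
    [0,0,0,0,80],
    [0,0,0,0,60],
    [0,0,0,0,60],
    [0,0,-0.3,0,60],
    [0,0,-0.8,0,60],
    [0,0,-0.9,0,60],
    [0,0,-0.9,0,60],
    [0,0,0,0,0]
  ]
}}

```text
time_s: 10.8
position: [0.4984, -0.1442, 0.1618]
ee_rot: [[0.124, 0.992, 0.009], [0.992, -0.124, -0.003], [-0.002, 0.01, -1.0]]
contact_force: [0.8, -0.1, 0.1]
opening: 0.0811
gripper_force: 0.0
```

Run:
```python
from h import *
q=look("p1",[.496,-.1433,np.radians(-97.2)],.004)
T=[.589,-.1737,np.radians(-97.18)];a=T[2];d=q[:2]-T[:2];print("tray xy",d@[np.cos(a),np.sin(a)],d@[-np.sin(a),np.cos(a)])
go([.5843,.0707,.16,150.6])
```

```text
p1 [ 0.4972 -0.1382] -98.13 333.426025390625 1211.0 [ 226  167   44   28 1211]
tray xy -0.023785492577902214 -0.09548919460789017
t 10.85 pos [ 0.4975 -0.1439  0.1588] yaw 82.88 q [-20.  -8.  91.  -0.  97. -13.] F [-1.2 -0.8 -1. ] open 0.0855 0.0
now-axes [ 4.474  1.191 -0.022] goal-axes [ 0.594  4.592 -0.023] turn -1.505
```

View pics/p1.png

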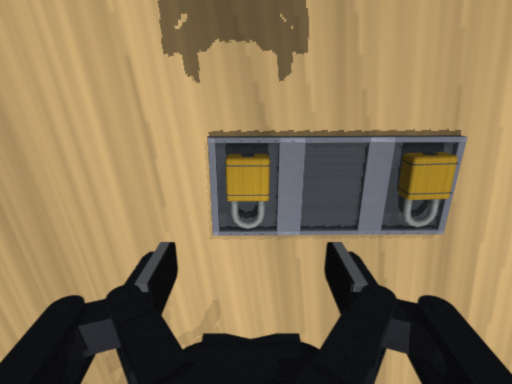

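Request:
{"op": "arm_command", "data": {
  "series": [
    [0.64,0.17,0,0,0],
    [0.64,0.17,0,0,0],
    [0.64,0.17,0,0,0],
    [0.64,0.17,0,0,0],
    [0.64,0.17,0,0,0],
    [0.64,0.17,0,0,0],
    [0.64,0.17,0,0,0]
  ]
}}

```text
time_s: 11.72
position: [0.5828, 0.0724, 0.154]
ee_rot: [[0.124, 0.992, -0.002], [0.992, -0.124, -0.0], [-0.0, -0.002, -1.0]]
contact_force: [0.6, -0.5, -0.2]
opening: 0.0853
gripper_force: 0.0
```

Request:
{"op": "arm_command", "data": {
  "series": [
    [0,0,0,-0.215,0],
    [0,0,0,-0.215,0],
    [0,0,0,-0.215,0],
    [0,0,0,-0.215,0],
    [0,0,0,-0.215,0],
    [0,0,0,-0.215,0],
    [0,0,0,-0.215,0],
    [0,0,0,0,0]
  ]
}}

```text
time_s: 12.72
position: [0.5826, 0.0714, 0.1542]
ee_rot: [[-0.87, 0.492, -0.002], [0.492, 0.87, -0.0], [0.002, -0.001, -1.0]]
contact_force: [-0.3, 0.3, 1.1]
opening: 0.0857
gripper_force: 0.0
```

Run:
```python
from h import *
q=look("b1",[.584,.0707,np.radians(-29.4)])
go([*q[:2],.006,np.degrees(q[2])-180]);go([.5843,.0707,.006,150.6])
```

```text
b1 [0.5759 0.0742] -29.32 341.2724609375 1277.0 [ 229  167   45   29 1277]
t 12.775 pos [0.5827 0.0714 0.1544] yaw 150.41 q [  4.   3.  80.  -0.  96. -57.] F [ 0.1 -0.7  0.5] open 0.0854 0.0
now-axes [ 0.142 -0.015  2.968] goal-axes [ 0.147 -0.018  2.968] turn -0.006
t 12.775 pos [0.5827 0.0714 0.1544] yaw 150.41 q [  4.   3.  80.  -0.  96. -57.] F [ 0.1 -0.7  0.5] open 0.0854 0.0
now-axes [-0.039  0.007  2.968] goal-axes [-0.035  0.004  2.968] turn -0.004
```

Run:
```python
from h import *
im=cv2.imread("pics/b1.png")[:,:,::-1].copy();c=viewer.get_calibration("wrist")
h=cv2.cvtColor(im,cv2.COLOR_RGB2HSV);u,v=proj(c,[.583,.0714,.016])[0].astype(int)
print(u,v,h[v-40:v+40:2,u].tolist())
m=cv2.inRange(h,(0,135,20),(35,255,255));w=np.zeros_like(m);w[v-40:v+40,u-40:u+40]=1;m=cv2.morphologyEx(m*w,cv2.MORPH_CLOSE,np.ones((7,7)))
n,l,st,ce=cv2.connectedComponentsWithStats(m);j=1+st[1:,4].argmax();q,f,N=fitbox(c,(l==j).astype(np.uint8)*255,[.583,.0714,np.radians(-29.4)])
print(q,np.degrees(q[2]),f,N,st[j]);go([*q[:2],.006,150.6])
```

```text
251 178 [[19, 110, 186], [19, 111, 188], [19, 110, 195], [18, 109, 201], [18, 109, 203], [18, 108, 151], [18, 108, 116], [18, 109, 112], [19, 84, 58], [120, 7, 38], [22, 169, 80], [22, 193, 143], [22, 195, 169], [22, 192, 169], [21, 134, 124], [22, 187, 165], [22, 194, 168], [22, 192, 169], [22, 196, 169], [22, 192, 169], [22, 196, 169], [22, 193, 169], [22, 191, 170], [22, 192, 169], [22, 193, 169], [22, 195, 169], [22, 192, 170], [22, 192, 169], [22, 190, 168], [20, 117, 116], [21, 190, 168], [22, 192, 169], [21, 154, 156], [18, 111, 166], [18, 111, 173], [19, 110, 171], [19, 110, 172], [18, 109, 171], [18, 111, 149], [18, 108, 90]]
[ 0.58416545  0.06952526 -0.51636208] -29.585367678523276 116.455810546875 2077.0 [ 229  155   45   48 2077]
t 12.775 pos [0.5827 0.0714 0.1544] yaw 150.41 q [  4.   3.  80.  -0.  96. -57.] F [ 0.1 -0.7  0.5] open 0.0854 0.0
now-axes [-0.048 -0.015  2.968] goal-axes [-0.044 -0.018  2.968] turn -0.004
```

Now consistent with the first estimate; a 2 mm shift back, then down and grip.

Request:
{"op": "arm_command", "data": {
  "series": [
    [-0.04,-0.01,0.7,-0.004,0],
    [0,0,0.7,0,0],
    [0,0,0.7,0,0],
    [0,0,0.5,0,0],
    [0,0,0.25,0,0],
    [0,0,0.1,0,0],
    [0,0,0,0,0],
    [0,0,0,0,255],
    [0,0,0,0,255],
    [0,0,0,0,255],
    [0,0,0,0,255],
    [0,0,0,0,255]
  ],
  "grip_force": 50
}}

```text
time_s: 14.28
position: [0.5853, 0.0701, 0.009]
ee_rot: [[-0.873, 0.488, 0.002], [0.488, 0.873, 0.0], [-0.002, 0.001, -1.0]]
contact_force: [-0.2, -0.9, 6.4]
opening: 0.0446
gripper_force: 53.9
```

Run:
```python
from h import *
go([.5913,-.1553,.1,82.8])
```

```text
t 14.275 pos [0.5853 0.0701 0.009 ] yaw 150.78 q [  4.   8.  91.   0.  82. -57.] F [-0.2 -0.9  6.4] open 0.0446 53.85914146900177
now-axes [-2.307 -3.874 -1.82 ] goal-axes [-4.457  0.683 -1.819] turn 1.511
```

Request:
{"op": "arm_command", "data": {
  "series": [
    [0,0,-0.3,0,255],
    [0,0,-0.8,0,255],
    [0,0,-0.72,0,255],
    [-0.385,-0.646,0,0,255],
    [-0.385,-0.646,0,0,255],
    [-0.385,-0.646,0,0,255],
    [-0.385,-0.646,0,0,255],
    [-0.385,-0.646,0,0,255],
    [-0.385,-0.646,0,0,255]
  ]
}}

```text
time_s: 15.4
position: [0.5904, -0.1567, 0.0988]
ee_rot: [[-0.873, 0.488, -0.001], [0.488, 0.873, 0.0], [0.001, -0.0, -1.0]]
contact_force: [0.6, 0.7, -2.6]
opening: 0.0446
gripper_force: 53.1
```

Request:
{"op": "arm_command", "data": {
  "series": [
    [0,0,0,0.189,255],
    [0,0,0,0.189,255],
    [0,0,0,0.189,255],
    [0,0,0,0.189,255],
    [0,0,0,0.189,255],
    [0,0,0,0.189,255],
    [0,0,0,0.189,255],
    [0,0,0,0.189,255],
    [0,0,0,0,255]
  ]
}}

```text
time_s: 16.52
position: [0.5905, -0.1555, 0.0988]
ee_rot: [[0.125, 0.992, -0.001], [0.992, -0.125, 0.0], [0.0, -0.001, -1.0]]
contact_force: [0.1, -0.3, -1.7]
opening: 0.0446
gripper_force: 53.1
```

Run:
```python
from h import *
go([.5913,-.1553,.013,82.8])
```

```text
t 16.525 pos [ 0.5905 -0.1555  0.0988] yaw 82.81 q [-18.   8.  81.  -0.  91. -11.] F [ 0.1 -0.3 -1.7] open 0.0446 53.06513786315918
now-axes [0.006 0.017 1.715] goal-axes [0.006 0.015 1.715] turn 0.0
```

Request:
{"op": "arm_command", "data": {
  "series": [
    [0,0.01,0.5,0,255],
    [0,0,0.5,0,255],
    [0,0,0.37,0,255],
    [0,0,0.18,0,255],
    [0,0,0.06,0,255],
    [0,0,0.02,0,255],
    [0,0,0.02,0,255],
    [0,0,0.02,0,255],
    [0,0,0,0,255]
  ]
}}

```text
time_s: 17.65
position: [0.5914, -0.1556, 0.0155]
ee_rot: [[0.126, 0.992, 0.0], [0.992, -0.126, -0.0], [-0.0, 0.0, -1.0]]
contact_force: [0.0, -0.5, -2.5]
opening: 0.0446
gripper_force: 53.1
```

Request:
{"op": "arm_command", "data": {
  "series": [
    [0,0,0.02,0,255],
    [0,0,0.015,0,255],
    [0,0,0.015,0,255],
    [0,0,0,0,255]
  ]
}}

```text
time_s: 18.15
position: [0.5913, -0.1556, 0.0131]
ee_rot: [[0.126, 0.992, 0.0], [0.992, -0.126, 0.0], [0.0, 0.0, -1.0]]
contact_force: [-0.5, -0.0, -0.1]
opening: 0.0445
gripper_force: 53.2
```

Request:
{"op": "arm_command", "data": {
  "series": [
    [0,0,0.012,0,255],
    [0,0,0,0,255]
  ]
}}

```text
time_s: 18.4
position: [0.5914, -0.1556, 0.013]
ee_rot: [[0.126, 0.992, 0.0], [0.992, -0.126, -0.0], [-0.0, 0.0, -1.0]]
contact_force: [-4.4, 1.3, 5.3]
opening: 0.0447
gripper_force: 53.9
```

Request:
{"op": "arm_command", "data": {
  "series": [
    [0,0,0,0,100],
    [0,0,0,0,80],
    [0,0,0,0,60],
    [0,0,0,0,60],
    [0,0,-0.3,0,60],
    [0,0,-0.8,0,60],
    [0,0,-0.9,0,60],
    [0,0,-0.9,0,60],
    [0,0,0,0,60],
    [0,0,0,0,60]
  ]
}}

```text
time_s: 19.65
position: [0.5914, -0.1556, 0.1578]
ee_rot: [[0.126, 0.992, 0.001], [0.992, -0.126, -0.0], [-0.0, 0.001, -1.0]]
contact_force: [-0.3, 0.4, -0.8]
opening: 0.0651
gripper_force: 0.0
```

Run:
```python
from h import *
go([.5913,-.1553,.013,82.8])
c=viewer.get_calibration("wrist");o=viewer.snapshot("wrist")[:,:,::-1].copy()
T=[.589,-.1737,np.radians(-97.18)]
cv2.polylines(o,[hull(c,T,o.shape,0,TRAY).round().astype(int)],True,(0,255,0))
cv2.imwrite("pics/f.png",cv2.resize(o,(800,600)))
```

```text
t 19.65 pos [ 0.5914 -0.1556  0.1578] yaw 82.75 q [-18.   7.  76.   0.  97. -11.] F [-0.3  0.4 -0.8] open 0.0651 0.0
now-axes [ 0.006 -0.004  2.896] goal-axes [ 6.000e-03 -2.000e-03  2.896e+00] turn -0.001
```

View pics/f.png

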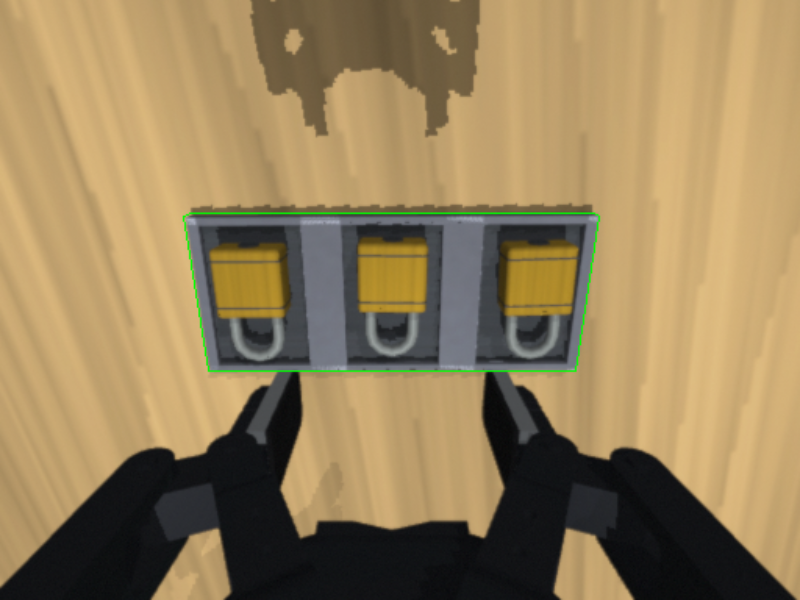

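The picture shows all three locks flat in their recesses at about (250,280), (392,275) and (538,278), shackles all pointing the same way. The gripper is clear of them.

```bash
python3 -c "
from bench import workorder;print(workorder.finish_job())"
```

```text
the job is handed in; nothing more can be done
None
```

I put lock_a in the end recess and lock_b in the middle recess, both lying flat with shackles pointing the same way as lock_c's, and handed the job in at about 20 s of the 54 s allowed; the result of the judging was not shown.

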